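# Lay the battery down on its charging dock and push it home

### The arm

A 6-joint arm with a two-finger parallel gripper is mounted at the origin on the work surface. World frame = base frame: x ahead of the robot, y to its left, z up, the work surface at z = 0. Lengths are in mm, angles in rad, forces in N, time in s.
With the tool pointing down it reaches from about 350 to 775 mm from the base axis. Payload 7.3 kg.
Tool frame: the origin (TCP) lies on the centre line of the jaws, within the pads' length; the fingertips stand 17 mm ahead of it and the grasp point (between the pads) lies 2 mm behind it; z points along the fingers, y is the line along which they close (so a half turn about z gives the same grasp; the last joint's range is limited). The gripper opens to 92 mm and grips with 3 to 60 N. Pads are 19 mm wide; open, the fingers measure 130 mm over their backs; the gripper's body (75 mm by 190 mm) begins 47 mm behind the grasp point.
Start: joints at [1.04, 0.342, 1.524, -0, 1.275, -0.146], TCP at [197.058, 486.633, 243.741] pointing down, gripper open.
Joint ranges: [-2.53, 2.53], [-0.77, 2.02], [0.04, 2.7], [-1, 4.14], [0.28, 2.66], [-3.11, 3.11]. Speed limits (rad/s): [2.57, 2.57, 3.14, 3.14, 3.14, 3.14].

### API

Orientations are given as [roll, pitch, yaw] about the fixed x, y, z axes, in that order (R = Rz(yaw) Ry(pitch) Rx(roll)).
In Python, from plant import bot gives the robot as it stands. The module is installed in compiled form; this text tells all that it offers.
- The arm moves only by the shell command python3 -m pendant 'ROWS'. ROWS is JSON, a list of rows, each a list of 3 entries, a list of its own where there are three numbers: the shift along the world's x, y, z as a fraction of full scale, then the turn, a rotation vector about the world's x, y, z as a fraction of full scale, then the opening, from -1 (shut) to 1 (fully open), so that 0 is half open. In form: [[[tx, ty, tz], [rx, ry, rz], claw], ...]. A call has exactly 10 rows; each row shifts and turns the commanded pose from where the row before left it; what a row does not reach is not made up. Full scale, the value 1, is 30 mm for a shift and 0.12 rad for a turn. A row lasts 1/12 s, in which the tool goes at most 41.7 mm and 7.16 degrees, less where a joint would pass 70% of its speed; a pose out of reach is approached as far as the arm can. A call with a number of a shift or a turn outside -1 to 1 is refused whole. A call with a gripper value outside its range is refused whole. The fingers move at their own pace and stop on an object; the grip force is fixed at half the most. Time passes only in rows, so rows that do not move let the fingers close, or fill a call up. It gives the time, the measured TCP pose, the force, the opening and the grip force at its end, in the units of the state.
- bot.get_obs(): the state, without advancing time (a new reading comes with each control period).
- bot.capture(name): name is "scene" or "side" or "wrist"; returns the picture (420x560x3 uint8, blue, green, red); there is no depth.
- bot.camera_params(name): a dict with "fovy" (degrees; the focal length in pixels is half the picture's height over the tangent of half this angle, whatever the lens; pixels are square), "cx", "cy" (the principal point, pixels), "distortion" ([k1, k2, p1, p2, k3] as OpenCV has them; the pictures are not rectified), "camera_from_world" (4x4, takes a point from world to camera coordinates). Camera axes: x right, y down, z forward; pixel columns grow to the right and rows downward; lengths in mm; the calibration is good to about 2 mm. A picture is of the moment at which its call begins: read the wrist's pose just before it. camera_params takes no time and is no camera call; for the wrist camera it gives the pose at the moment of the call.
- bot.close_job(): hands the job in; it is judged then, once.
The state is a dict: "time": time; "joint_positions": joint angles; "dq": joint speeds; "tau": joint torques, N m; "tool_pos": TCP position; "tcp_rot": TCP orientation; "contact_force": force on the tool from outside, world axes, zero at the start; "moment": the same for the moment, N m; "grip_width": finger opening in mm; "finger_force": force on a finger pad.
Only numpy, scipy, OpenCV 4.12 (cv2) and the standard library are available. Lean on these libraries where they do the work, as an engineer would, in place of code of your own. Each camera call takes 0.05 s, during which the arm holds its last target. There are 200 camera calls.

### The job

Put the club's battery on charge. Slide it, still upright, square up against the front edge of the charging dock until its base meets the edge all along; then push high on its face so that it tips over that edge and lies on its side on the dock with its terminals towards the dock's head, and push it along until its lid is flush against the head with the contacts pressed in. Work gently: never press on the battery with more than 25 N, do not disturb the other things on the desk, and let go at the end.

Things in the scene. Friction and masses are not known exactly. Their poses are not given: they have to be found in the camera images.
- battery: plain dark grey block, 65 (x) x 151 (y) x 94 (z) mm, 0.7 to 0.95 kg, too broad to grip across y. It starts upright on the desk, a few cm in front of the dock on the robot's side, its x axis within about 9 degrees of the dock's x. Origin: centre of its underside; z points up to the lid. It slides on desk and dock with friction of about 0.6 (0.5 to 0.7)
- battery_lid (a point): centre of the battery's lid, 94 mm along its own z from the origin; same axes as the battery. Two flat steel terminal tabs stand 7 mm proud of the lid at y = +-61, x = +16 mm in the battery's frame. Against the edge, 3 to 7 N high on the face tips it; the face rises as it turns, and half-way over it can come to rest leaning on the edge
- dock: fixed charging dock: grey base 172 x 206 mm, flat rubber deck with its top 18 mm above the desk. Origin: on the desk under the middle of its front edge (a straight vertical step, 18 mm high, facing the robot); x points across the deck to the head, z up. The deck runs 112 mm from edge to head; a low lip (10 mm high, inner faces 177 mm apart) lines each side of the deck
- dock_head (a point): on the flat face of the dock's head (206 wide, 74 mm high above the deck), on the centre line, 112 mm from the front edge and 50.5 mm above the desk; same axes as the dock. The lid stops rigidly against this face
- contacts: two brass contact pads (30 x 16 mm, at y = +-61 mm, 34.5 mm above the desk) on one stiff slide in the head's face. Origin: on the centre line in the plane of the pads' fronts, at first in the plane of the head's face. The tabs push it straight back into the head; it resists with about 5 N, does not spring back, and has gone back 7 mm when the lid is flush
- cup: a white lidded drinking cup, 84 mm across the rim, 98 mm high, to the left of the dock. Origin: centre of its foot. Leave it alone
- roll: a white paper roll standing on end, 58 mm across, 57 mm high, to the right of the dock. Origin: centre of its underside. Leave it alone
- glass: a stemmed glass, 66 mm across, 150 mm high. Origin: centre of its foot. Leave it alone
- earmuffs: dark green ear defenders standing on the desk, 165 wide, 160 mm high. Origin: between the cups on the desk. Leave them alone
Things that resemble listed ones, but are neither listed nor needed, are in the scene too. Of the things that look like the battery, the middle-sized one is meant.

How it is judged:
By the outcome, as a careful person would: the job done as asked, in the order asked, and still so for the second after the job is handed in, with the robot touching nothing.
It also fails if it takes over 72 s, if anything falls off the work surface, if the arm or the gripper's body presses on something with over 40 N, if the wrist force passes 120 N, or if a joint passes its speed limit or range.

## Working session

There is one attempt and no reset: what is moved stays moved. The work goes in short steps, Python scripts to look and compute and a shell command to move; the robot and the scene stay as the last step left them, time stands still between calls to the robot, and variables do not carry over. Pictures are saved under pics/ and viewed, at most 10 in all, crops included, and the job is handed in when it is done.

```bash
mkdir -p pics; python3 - <<'E'
from plant import bot
import cv2,numpy as np
o=bot.get_obs(); print({k:np.round(v,3).tolist() for k,v in o.items()})
for n in ("scene","side"):
    cv2.imwrite(f"pics/{n}0.png",bot.capture(n)); p=bot.camera_params(n)
    print(n,p["fovy"],p["cx"],p["cy"],p["distortion"],np.round(p["camera_from_world"],3).tolist())
E
```

```text
{'time': 0.0, 'joint_positions': [1.04, 0.343, 1.525, -0.0, 1.275, -0.146], 'dq': [-0.001, -0.002, -0.0, 0.003, -0.002, 0.001], 'tau': [-0.003, -43.125, -24.422, 0.072, 0.056, -0.0], 'tool_pos': [196.858, 486.285, 243.046], 'tcp_rot': [-3.14, -0.0, 2.757], 'contact_force': [-0.197, -0.544, 0.639], 'moment': [-0.027, 0.019, 0.019], 'finger_force': 0.0, 'grip_width': 92.0}
scene 52.084715699717464 276.7161611884 209.5438803517124 [-0.05406335  0.          0.          0.          0.        ] [[-0.033, 0.999, 0.014, 51.103], [0.711, 0.034, -0.703, -343.598], [-0.703, -0.013, -0.711, 1867.914], [0.0, 0.0, 0.0, 1.0]]
side 53.11461906343151 288.14468725896796 213.64116195663837 [0.03705463 0.         0.         0.         0.        ] [[0.927, -0.375, 0.006, -529.535], [-0.195, -0.494, -0.847, 159.851], [0.321, 0.784, -0.531, 1178.179], [0.0, 0.0, 0.0, 1.0]]
```

View pics/scene0.png

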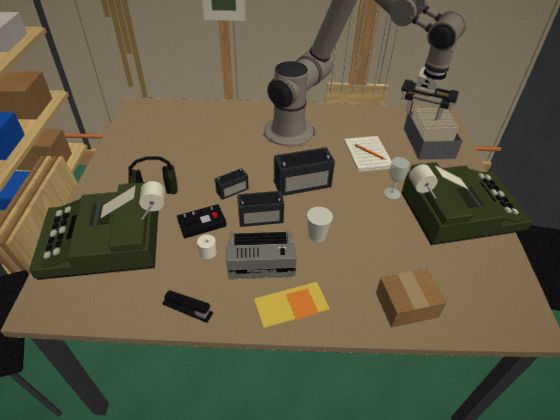

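View pics/side0.png

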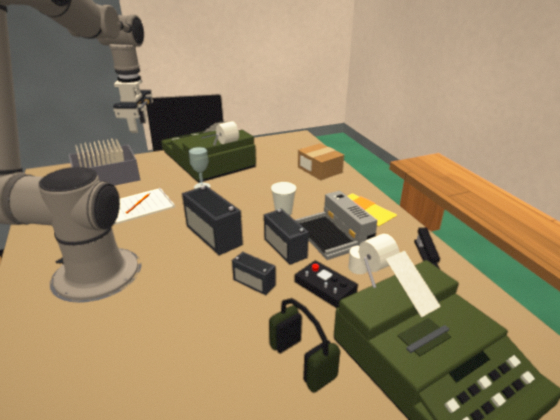

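Candidates for the battery are the small block at scene (232,184), the middle one at (261,210) and the large one at (303,172). I choose the middle one, directly in front of the dock at (261,255). The cup is at (318,225), the roll at (207,247), the glass at (397,178) and the earmuffs at (153,176).

```bash
cat > h.py <<'E'
from plant import bot
import cv2,numpy as np
def K(n):
    p=bot.camera_params(n); f=210/np.tan(np.radians(p["fovy"]/2))
    return np.array([[f,0,p["cx"]],[0,f,p["cy"]],[0,0,1]]),np.array(p["distortion"]),np.array(p["camera_from_world"])
def onz(n,uv,z):
    k,d,T=K(n); q=cv2.undistortPoints(np.array([[uv]],float),k,d)[0,0]
    R=T[:3,:3]; c=-R.T@T[:3,3]; r=R.T@np.array([q[0],q[1],1]); return c+r*(z-c[2])/r[2]
def proj(n,P):
    k,d,T=K(n); return cv2.projectPoints(np.array(P,float).reshape(-1,1,3),cv2.Rodrigues(T[:3,:3])[0],T[:3,3],k,d)[0][:,0]
E
python3 - <<'E'
import cv2
a=cv2.imread("pics/scene0.png")[180:290,200:345]; cv2.imwrite("pics/sc1.png",cv2.resize(a,None,fx=5.4,fy=5.4,interpolation=cv2.INTER_CUBIC))
a=cv2.imread("pics/side0.png")[185:275,250:385]; cv2.imwrite("pics/sd1.png",cv2.resize(a,None,fx=5.8,fy=5.8,interpolation=cv2.INTER_CUBIC))
E
```

```text
(no output)
```

View pics/sc1.png

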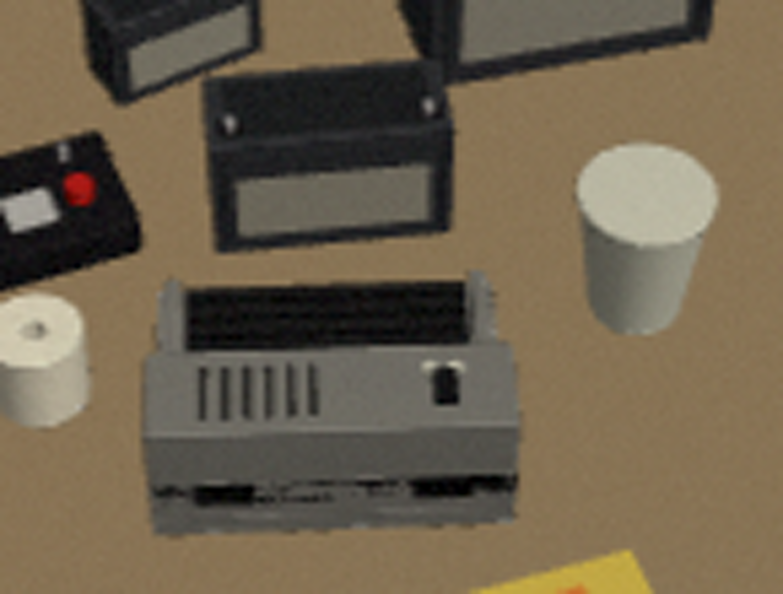

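View pics/sd1.png

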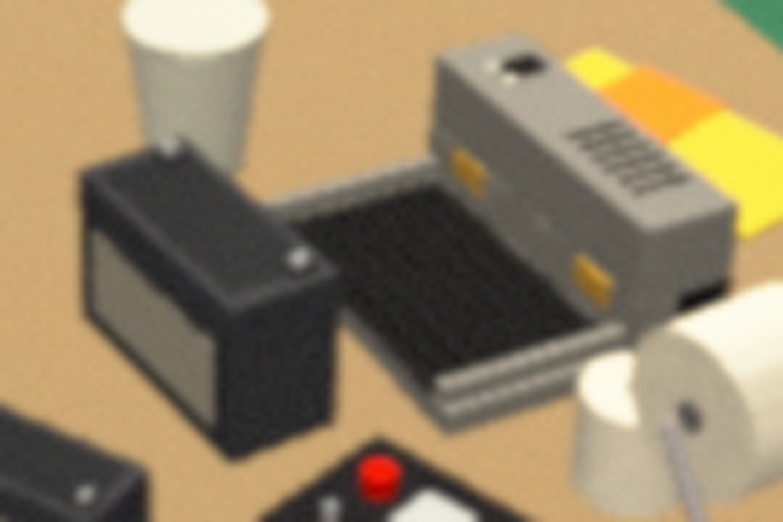

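Crop 1 (scene) shows the middle block with its lid corners, the dock behind it, the cup on the right and the roll on the left. Crop 2 (side) shows the same block in front of the deck, with the brass contacts on the head. Next I fit planar poses from corner pixels.

```bash
cat > fit.py <<'E'
from h import *
from scipy.optimize import least_squares
S=lambda u,v:(200+u/5.4-.4,180+v/5.4-.4); D=lambda u,v:(250+u/5.8-.4,185+v/5.8-.4)
h,w=32.5,75.5
B=[("scene",S(218,252),(h,-w,0)),("scene",S(447,229),(h,w,0)),("scene",S(205,78),(-h,-w,94)),("scene",S(440,62),(-h,w,94)),("scene",S(450,122),(h,w,94)),("scene",S(212,152),(h,-w,94)),
("side",D(234,460),(-h,-w,0)),("side",D(85,317),(-h,w,0)),("side",D(334,420),(h,-w,0)),("side",D(82,178),(-h,w,94)),("side",D(234,307),(-h,-w,94)),("side",D(338,270),(h,-w,94)),("side",D(185,140),(h,w,94))]
C=[("scene",S(148,355),(112,-103,92)),("scene",S(518,345),(112,103,92)),("scene",S(155,533),(172,-103,0)),("scene",S(513,520),(172,103,0)),
("side",D(437,60),(112,103,92)),("side",D(650,228),(112,-103,92)),("side",D(450,432),(0,-103,0))]
def fit(L,x0):
    def r(p):
        c,s=np.cos(p[2]),np.sin(p[2]); o=[]
        for n,uv,q in L:
            P=(p[0]+c*q[0]-s*q[1],p[1]+s*q[0]+c*q[1],q[2]); o+=list(proj(n,[P])[0]-uv)
        return np.array(o)
    s=least_squares(r,x0,loss="soft_l1"); return s.x,np.round(r(s.x).reshape(-1,2),1).tolist()
if __name__=="__main__":
    for L in (B,C):
        p,e=fit(L,[500,0,0]); print(np.round(p,3),np.degrees(p[2]).round(2),e)
    for nm,uv,z in (("cup foot",S(638,325),0),("cup rim",S(647,195),98),("roll top",S(38,330),57),("roll",S(42,415),0),("bigcorner",S(450,80),0),("bigR",(333,186),0),("smallcorner",S(122,102),0),("small2",S(260,48),0),("ctrl",S(140,240),0),("ctrl2",S(100,135),30)):
        print(nm,onz("scene",uv,z).round(0))
E
python3 fit.py
```

```text
[ 5.25665e+02 -9.10500e+01  1.75000e-01] 10.05 [[-0.6, -0.1], [0.7, -0.0], [-1.1, -0.9], [-0.3, -1.8], [0.8, 0.4], [-0.8, -1.0], [-0.3, 0.4], [-0.3, -0.9], [1.2, -0.0], [-0.6, -2.5], [0.0, 0.0], [1.5, -0.6], [0.1, -1.8]]
[609.374 -85.67  -43.898] -2515.15 [[-0.4, -1.1], [-0.7, -1.3], [-0.1, 0.3], [0.5, 0.4], [0.2, -2.7], [0.2, -0.7], [-0.0, -0.2]]
cup foot [620. 106.   0.]
cup rim [603. 104.  98.]
roll top [ 689. -249.   57.]
roll [ 707. -250.    0.]
bigcorner [406. -15.   0.]
bigR [350. 173.   0.]
smallcorner [ 438. -235.    0.]
small2 [ 380. -147.    0.]
ctrl [ 563. -208.    0.]
ctrl2 [ 500. -239.   30.]
```

Dock is at (609, -86) with yaw 4.8°; the battery is at (526, -91) with yaw 10°, so its gap to the dock is about 51 mm, which fits the description. I'll travel high with the fingers open and the tool y axis turned along the dock edge.

```bash
python3 -m pendant '[[[0.42,-0.98,-0.05],[0,0,0.195],1],[[0.42,-0.98,-0.05],[0,0,0.195],1],[[0.42,-0.98,-0.05],[0,0,0.195],1],[[0.42,-0.98,-0.05],[0,0,0.195],1],[[0.42,-0.98,-0.05],[0,0,0.195],1],[[0.42,-0.98,-0.05],[0,0,0.195],1],[[0.42,-0.98,-0.05],[0,0,0.195],1],[[0.42,-0.98,-0.05],[0,0,0.195],1],[[0.42,-0.98,-0.05],[0,0,0.195],1],[[0.42,-0.98,-0.05],[0,0,0.195],1]]'; python3 -m pendant '[[[0.42,-0.98,-0.05],[0,0,0.195],1],[[0.42,-0.98,-0.05],[0,0,0.195],1],[[0.42,-0.98,-0.05],[0,0,0.195],1],[[0.42,-0.98,-0.05],[0,0,0.195],1],[[0.42,-0.98,-0.05],[0,0,0.195],1],[[0.42,-0.98,-0.05],[0,0,0.195],1],[[0.42,-0.98,-0.05],[0,0,0.195],1],[[0.42,-0.98,-0.05],[0,0,0.195],1],[[0.42,-0.98,-0.05],[0,0,0.195],1],[[0.42,-0.98,-0.05],[0,0,0.195],1]]'
python3 -m pendant '[[[0,0,0],[0.024,-0.29,0],1],[[0,0,0],[0.024,-0.29,0],1],[[0,0,0],[0.024,-0.29,0],1],[[0,0,0],[0.024,-0.29,0],1],[[0,0,0],[0.024,-0.29,0],1],[[0,0,0],[0.024,-0.29,0],1],[[0,0,0],[0.024,-0.29,0],1],[[0,0,0],[0.024,-0.29,0],1],[[0,0,0],[0.024,-0.29,0],1],[[0,0,0],[0.024,-0.29,0],1]]'
python3 - <<'E'
from h import *
from scipy.spatial.transform import Rotation as Ro
o=bot.get_obs();print(Ro.from_euler("xyz",o["tcp_rot"]).as_matrix().round(3),np.round(o["joint_positions"],2),o["tool_pos"])
cv2.imwrite("pics/w1.png",bot.capture("wrist"))
E
```

```text
time: 0.93
tool_pos: [323.1, 191.1, 228.6]
tcp_rot: [-3.142, -0.0, 2.992]
contact_force: [0.1, 1.0, -0.4]
grip_width: 92.0
finger_force: 0.0
time: 1.77
tool_pos: [449.2, -102.9, 213.4]
tcp_rot: [3.141, -0.001, -3.058]
contact_force: [1.6, -0.0, 0.4]
grip_width: 91.7
finger_force: 0.0
time: 2.6
tool_pos: [448.8, -101.3, 213.5]
tcp_rot: [-3.142, 0.35, -3.058]
contact_force: [-0.8, -0.2, 0.3]
grip_width: 91.9
finger_force: 0.0
[[-0.936 -0.083  0.342]
 [-0.078  0.997  0.028]
 [-0.343 -0.    -0.939]] [-0.52  0.1   2.    0.28  0.77 -2.35] [ 448.79355039 -101.28403496  213.52740222]
```

View pics/w1.png

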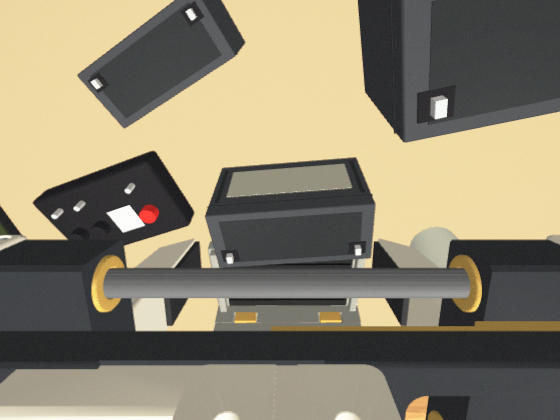

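The wrist view shows the battery's rear face: bottom edge (220,163)-(360,158), top edge (210,207)-(371,193). Tabs are at (230,258) and (358,250), and the brass contacts at (245,317) and (330,317).

```bash
python3 - <<'E'
from h import *
for nm,uv,z in (("rb-",(220,163),0),("rb+",(361,158),0),("rt-",(210,207),94),("rt+",(371,193),94),("tab-",(230,258),98),("tab+",(358,250),98),("c-",(245,317),34.5),("c+",(330,317),34.5),("big low corner",(404,140),0),("bigtab",(438,105),125),("small",(123,127),60)):
    print(nm,onz("wrist",uv,z).round(1))
E
```

```text
rb- [ 500.2 -170.4    0. ]
rb+ [481.2 -14.8   0. ]
rt- [ 494.8 -162.8   94. ]
rt+ [469.3 -27.3  94. ]
tab- [ 549.9 -146.    98. ]
tab+ [529.7 -26.2  98. ]
c- [ 725.4 -136.9   34.5]
c+ [715.4 -15.3  34.5]
big low corner [456.7  26.4   0. ]
bigtab [385.3 -12.6 125. ]
small [ 442.1 -239.7   60. ]
```

The contacts put the head at (720,-76), matching the dock fit. The battery centre is about (525,-90). I'll ease the tilt to 15° and descend behind it, clear of the large block.

```bash
python3 -m pendant '[[[0.54,0,0],[-0.06,0.73,0],1],[[0,-0.13,-0.5],[0,0,0],1],[[0,0,-0.5],[0,0,0],1],[[0,0,-0.5],[0,0,0],1],[[0,0,-0.5],[0,0,0],1],[[0,0,-0.5],[0,0,0],1],[[0,0,-0.5],[0,0,0],1],[[0,0,-0.5],[0,0,0],1],[[0,0,-0.4],[0,0,0],1],[[0,0,0],[0,0,0],1]]'
python3 - <<'E'
from h import *
a=bot.capture("side")[120:290,160:390]; cv2.imwrite("pics/sd2.png",cv2.resize(a,None,fx=3.4,fy=3.4,interpolation=cv2.INTER_CUBIC))
E
```

```text
time: 3.48
tool_pos: [463.9, -104.5, 94.5]
tcp_rot: [3.139, 0.257, -3.059]
contact_force: [0.8, 0.3, -0.4]
grip_width: 91.9
finger_force: 0.0
```

View pics/sd2.png

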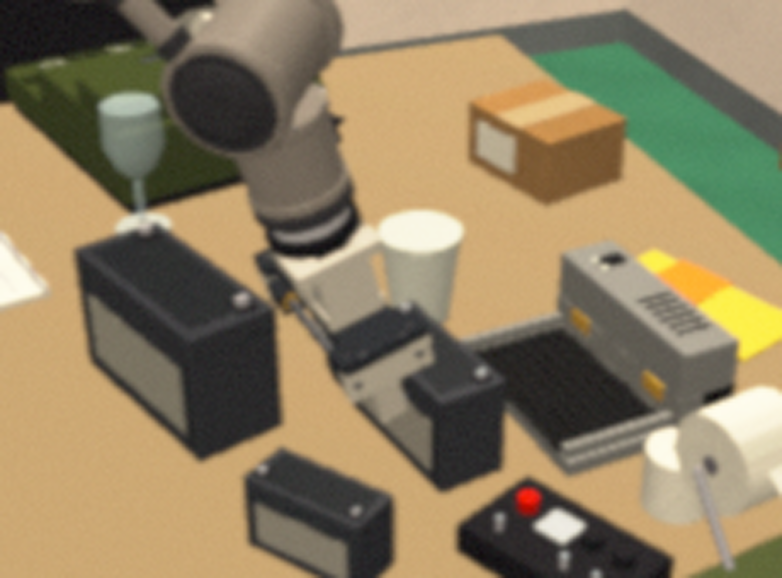

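The side crop shows the gripper hanging just behind the battery's rear face at crop (390,370), with a clear gap to the large block. I lower it to z = 50.

```bash
python3 -m pendant '[[[0,0,-0.3],[0,0,0],1],[[0,0,-0.3],[0,0,0],1],[[0,0,-0.3],[0,0,0],1],[[0,0,-0.3],[0,0,0],1],[[0,0,-0.3],[0,0,0],1],[[0,0,0],[0,0,0],1],[[0,0,0],[0,0,0],1],[[0,0,0],[0,0,0],1],[[0,0,0],[0,0,0],1],[[0,0,0],[0,0,0],1]]'
```

```text
time: 4.37
tool_pos: [467.6, -106.3, 53.4]
tcp_rot: [-3.139, 0.266, -3.059]
contact_force: [5.5, -0.3, -0.3]
grip_width: 92.1
finger_force: 0.0
```

```bash
python3 - <<'E'
from h import *
for i in range(3):
    o=bot.get_obs(); print(o["time"],np.round(o["tool_pos"],1),np.round(o["contact_force"],1),np.round(o["moment"],2))
    im=bot.capture("side")
cv2.imwrite("pics/sd3.png",cv2.resize(im[120:290,160:390],None,fx=3.4,fy=3.4,interpolation=cv2.INTER_CUBIC))
E
```

```text
4.3667 [ 467.6 -106.3   53.4] [ 5.5 -0.3 -0.3] [-0.01 -0.3  -0.38]
4.4167 [ 467.6 -106.3   53.4] [ 5.  -0.1 -0.7] [-0.06 -0.3  -0.41]
4.4667 [ 467.6 -106.3   53.4] [ 5.1 -0.1  0.3] [-0.05 -0.23 -0.35]
```

View pics/sd3.png

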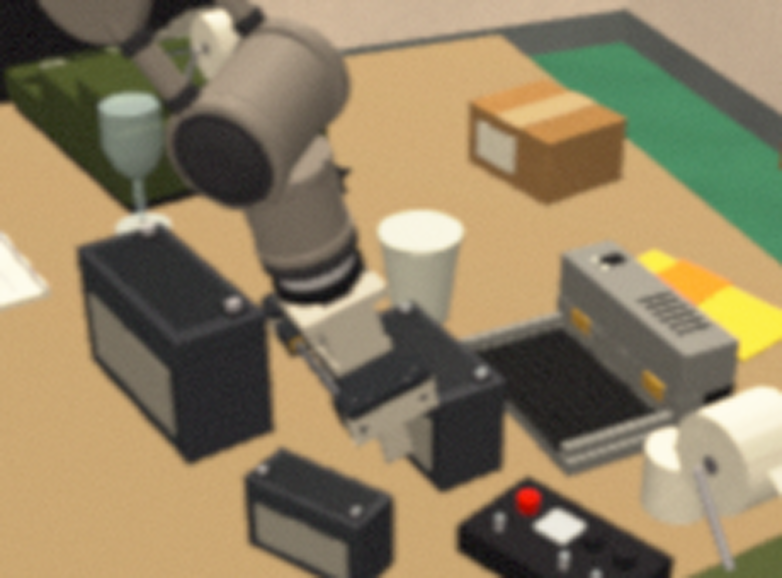

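The gripper body is touching the large block from behind at about 5 N, so I move off it forward now, which also starts the slide.

```bash
python3 -m pendant '[[[0.13,0.01,0],[0,0,0],1],[[0.13,0.01,0],[0,0,0],1],[[0.13,0.02,-0.05],[0,0,0],1],[[0.13,0.02,-0.05],[0,0,0],1],[[0.13,0.02,0],[0,0,0],1],[[0.13,0.01,0],[0,0,0],1],[[0.13,0.01,0],[0,0,0],1],[[0.13,0.01,0],[0,0,0],1],[[0.13,0.01,0],[0,0,0],1],[[0.13,0.01,0],[0,0,0],1]]'
python3 - <<'E'
from h import *
o=bot.get_obs(); print(np.round(o["tool_pos"],1),np.round(o["contact_force"],1),np.round(o["moment"],2))
E
```

```text
time: 5.35
tool_pos: [503.2, -100.6, 48.0]
tcp_rot: [3.14, 0.258, -3.058]
contact_force: [-5.6, -0.5, 2.4]
grip_width: 92.0
finger_force: 2.9
[ 503.2 -100.6   48. ] [-5.6 -0.5  2.4] [0.08 0.99 0.06]
```

```bash
python3 -m pendant '[[[0.08,0.007,0],[0,0,0],1],[[0.08,0.007,0],[0,0,0],1],[[0.08,0.007,0],[0,0,0],1],[[0.08,0.007,0],[0,0,0],1],[[0.08,0.007,0],[0,0,0],1],[[0.08,0.007,0],[0,0,0],1],[[0.08,0.007,0],[0,0,0],1],[[0.06,0.005,0],[0,0,0],1],[[0.06,0.005,0],[0,0,0],1],[[0.03,0.003,0],[0,0,0],1]]'
python3 - <<'E'
from h import *
o=bot.get_obs(); print(np.round(o["tool_pos"],1),np.round(o["contact_force"],1),np.round(o["moment"],2))
cv2.imwrite("pics/t.png",bot.capture("wrist"));a=bot.capture("side")[170:270,280:390]
b=bot.capture("wrist")
cv2.imwrite("pics/c4.png",np.vstack([cv2.resize(a,(640,300))[:, :],cv2.resize(b[140:,],(560,280))[:, :].copy() if False else cv2.resize(b[160:345,150:430],(640,300))]))
E
```

```text
time: 6.18
tool_pos: [525.3, -99.2, 48.3]
tcp_rot: [3.141, 0.26, -3.058]
contact_force: [-4.6, 0.6, 0.3]
grip_width: 91.5
finger_force: 1.9
[525.3 -99.2  48.3] [-4.6  0.6  0.3] [0.04 0.83 0.09]
```

View pics/c4.png

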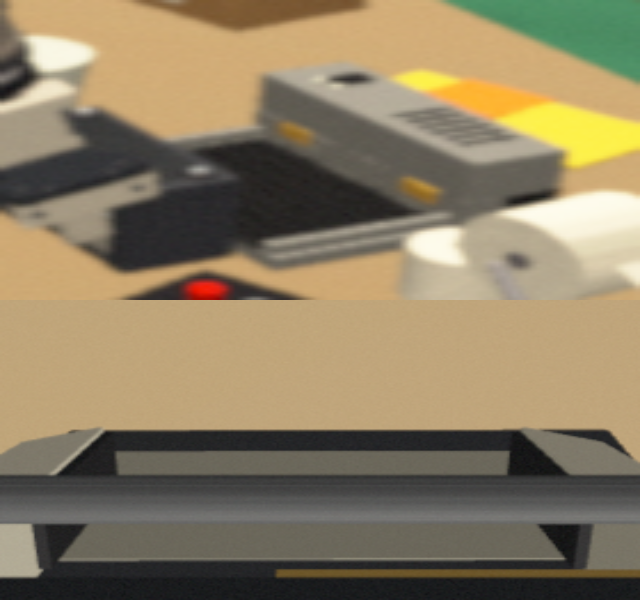

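Side and wrist crops show the battery square in the fingers, with a gap of about 6 mm to the edge. I continue at about 0.6 mm per row.

```bash
python3 -m pendant '[[[0.02,0.002,0],[0,0,0],1],[[0.02,0.002,0],[0,0,0],1],[[0.02,0.002,0],[0,0,0],1],[[0.02,0.002,0],[0,0,0],1],[[0.02,0.002,0],[0,0,0],1],[[0.02,0.002,0],[0,0,0],1],[[0.02,0.002,0],[0,0,0],1],[[0.02,0.002,0],[0,0,0],1],[[0.02,0.002,0],[0,0,0],1],[[0,0,0],[0,0,0],1]]'
```

```text
time: 7.17
tool_pos: [530.5, -99.1, 48.6]
tcp_rot: [-3.142, 0.26, -3.058]
contact_force: [-6.8, -1.8, -1.3]
grip_width: 91.5
finger_force: 3.2
```

```bash
python3 -m pendant '[[[0.02,0.002,0],[0,0,0],1],[[0.02,0.002,0],[0,0,0],1],[[0,0,0],[0,0,0],1],[[0,0,0],[0,0,0],1],[[0,0,0],[0,0,0],1],[[0,0,0],[0,0,0],1],[[0,0,0],[0,0,0],1],[[0,0,0],[0,0,0],1],[[0,0,0],[0,0,0],1],[[0,0,0],[0,0,0],1]]'
python3 - <<'E'
from h import *
o=bot.get_obs(); print(np.round(o["tool_pos"],1),np.round(o["contact_force"],1),np.round(o["moment"],2))
E
```

```text
time: 8.0
tool_pos: [530.8, -99.1, 48.4]
tcp_rot: [3.141, 0.259, -3.058]
contact_force: [-11.3, -4.0, 1.7]
grip_width: 91.6
finger_force: 5.4
[530.8 -99.1  48.4] [-11.3  -4.    1.7] [-0.69  1.9   0.01]
```

The base has met the edge: the lead face is at dock x ≈ -65.8 and the force is rising. To square it passively, I back off, close the fingers, centre on the face and press centrally.

```bash
python3 -m pendant '[[[-0.2,-0.017,0],[0,0,0],1],[[-0.1,0,0],[0,0,0],0],[[-0.025,0.3,0],[0,0,0],-1],[[0,0,0],[0,0,0],-1],[[0,0,0],[0,0,0],-1],[[0,0,0],[0,0,0],-1],[[0,0,0],[0,0,0],-1],[[0,0,0],[0,0,0],-1],[[0,0,0],[0,0,0],-1],[[0,0,0],[0,0,0],-1]]'
python3 -m pendant '[[[0.12,0.01,0],[0,0,0],-1],[[0.08,0.007,0],[0,0,0],-1],[[0.03,0.003,0],[0,0,0],-1],[[0.03,0.003,0],[0,0,0],-1],[[0.02,0.002,0],[0,0,0],-1],[[0.02,0.002,0],[0,0,0],-1],[[0.02,0,0],[0,0,0],-1],[[0,0,0],[0,0,0],-1],[[0,0,0],[0,0,0],-1],[[0,0,0],[0,0,0],-1]]'
```

```text
time: 8.83
tool_pos: [522.5, -90.4, 48.7]
tcp_rot: [-3.142, 0.261, -3.058]
contact_force: [-0.5, 0.2, -0.7]
grip_width: 36.7
finger_force: 0.0
time: 9.67
tool_pos: [529.8, -88.8, 47.9]
tcp_rot: [3.139, 0.257, -3.058]
contact_force: [-8.2, -0.4, 2.4]
grip_width: 0.6
finger_force: 4.3
```

```bash
python3 -m pendant '[[[0.02,0.002,0],[0,0,0],-1],[[0.02,0.002,0],[0,0,0],-1],[[0.01,0,0],[0,0,0],-1],[[0,0,0],[0,0,0],-1],[[0,0,0],[0,0,0],-1],[[0,0,0],[0,0,0],-1],[[0,0,0],[0,0,0],-1],[[0,0,0],[0,0,0],-1],[[0,0,0],[0,0,0],-1],[[0,0,0],[0,0,0],-1]]'
python3 - <<'E'
from h import *
o=bot.get_obs(); print(np.round(o["tool_pos"],1),np.round(o["contact_force"],1),np.round(o["moment"],2))
a=bot.capture("side")[170:270,265:375]; b=bot.capture("scene")[190:270,210:320]
cv2.imwrite("pics/c5.png",np.hstack([cv2.resize(a,(400,364),interpolation=2),cv2.resize(b,(400,291),interpolation=2)[:, :] if 0 else cv2.copyMakeBorder(cv2.resize(b,(400,291),interpolation=2),0,73,0,0,0)]))
E
```

```text
time: 10.5
tool_pos: [530.1, -88.7, 47.7]
tcp_rot: [3.139, 0.255, -3.058]
contact_force: [-14.7, -2.1, 7.8]
grip_width: 0.5
finger_force: 7.6
[530.1 -88.7  47.7] [-14.7  -2.1   7.8] [-0.34  2.3  -0.08]
```

View pics/c5.png

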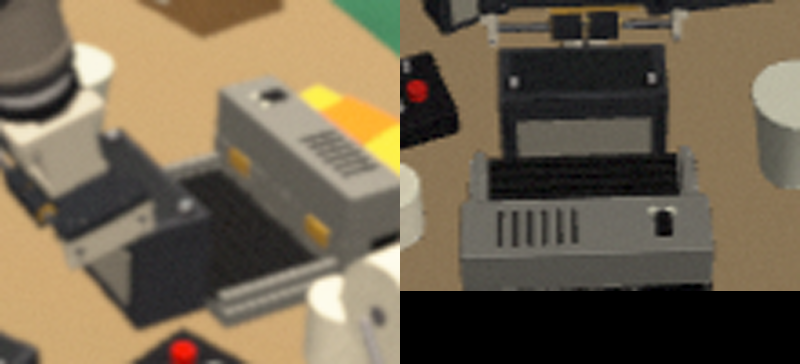

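The battery stands square and centred on the dock edge: scene crop x 500-665 between lips at 480 and 685. Now I back off, raise to push high on the face, and approach again.

```bash
python3 -m pendant '[[[-0.15,-0.013,0],[0,0,0],-1],[[-0.15,-0.013,0],[0,0,0],-1],[[0,0,0.3],[0,0,0],-1],[[0,0,0.3],[0,0,0],-1],[[0,0,0.3],[0,0,0],-1],[[0,0,0.3],[0,0,0],-1],[[0,0,0.3],[0,0,0],-1],[[0.08,0.007,0],[0,0,0],-1],[[0.05,0.004,0],[0,0,0],-1],[[0,0,0],[0,0,0],-1]]'
python3 -m pendant '[[[0.05,0.004,0],[0,0,0],-1],[[0.05,0.004,0],[0,0,0],-1],[[0.05,0.004,0.01],[0,0,0],-1],[[0.05,0.004,0.03],[0,0,0],-1],[[0.05,0.004,0.04],[0,0,0],-1],[[0.05,0.004,0.04],[0,0,0],-1],[[0.05,0.004,0.04],[0,0,0],-1],[[0.05,0.004,0.04],[0,0,0],-1],[[0.05,0.004,0.04],[0,0,0],-1],[[0.05,0.004,0.04],[0,0,0],-1]]'
```

```text
time: 11.43
tool_pos: [528.7, -89.8, 93.8]
tcp_rot: [-3.141, 0.262, -3.058]
contact_force: [0.0, 0.5, -0.0]
grip_width: 0.1
finger_force: 0.0
time: 12.27
tool_pos: [540.9, -88.3, 101.6]
tcp_rot: [3.14, 0.256, -3.058]
contact_force: [-13.6, -1.3, 13.2]
grip_width: 0.7
finger_force: 7.6
```

```bash
python3 -m pendant '[[[0,0,0.05],[0,0,0],-1],[[0,0,0.04],[0,0,0],-1],[[0.04,0.003,0.035],[0,0,0],-1],[[0.04,0.003,0.035],[0,0,0],-1],[[0.04,0.003,0.035],[0,0,0],-1],[[0.04,0.003,0.035],[0,0,0],-1],[[0.04,0.003,0.03],[0,0,0],-1],[[0.04,0.003,0.03],[0,0,0],-1],[[0.04,0.003,0.03],[0,0,0],-1],[[0,0,0],[0,0,0],-1]]'
```

```text
time: 13.1
tool_pos: [552.3, -88.1, 112.0]
tcp_rot: [-3.141, 0.262, -3.058]
contact_force: [-1.5, 0.5, -0.1]
grip_width: 0.1
finger_force: 0.9
```

```bash
python3 -m pendant '[[[0.06,0.005,0.035],[0,0,0],-1],[[0.06,0.005,0.03],[0,0,0],-1],[[0.06,0.005,0.03],[0,0,0],-1],[[0.06,0.005,0.03],[0,0,0],-1],[[0.06,0.005,0.025],[0,0,0],-1],[[0.06,0.005,0.025],[0,0,0],-1],[[0.06,0.005,0.02],[0,0,0],-1],[[0.06,0.005,0.02],[0,0,0],-1],[[0.06,0.005,0.02],[0,0,0],-1],[[0,0,0],[0,0,0],-1]]'
```

```text
time: 13.93
tool_pos: [568.6, -86.8, 119.1]
tcp_rot: [-3.141, 0.262, -3.058]
contact_force: [-1.3, 0.6, -0.3]
grip_width: 0.4
finger_force: 0.5
```

```bash
python3 -m pendant '[[[0.06,0.005,0.015],[0,0,0],-1],[[0.06,0.005,0.015],[0,0,0],-1],[[0.06,0.005,0.01],[0,0,0],-1],[[0.06,0.005,0.01],[0,0,0],-1],[[0.06,0.005,0.01],[0,0,0],-1],[[0.06,0.005,0.005],[0,0,0],-1],[[0.06,0.005,0],[0,0,0],-1],[[0.06,0.005,0],[0,0,0],-1],[[0.06,0.005,0],[0,0,0],-1],[[0,0,0],[0,0,0],-1]]'
python3 - <<'E'
from h import *
o=bot.get_obs(); print(np.round(o["tool_pos"],1),np.round(o["contact_force"],1),np.round(o["moment"],2))
a=bot.capture("side")[150:270,250:400]; b=bot.capture("scene")[180:290,200:330]
cv2.imwrite("pics/c6.png",np.hstack([cv2.resize(a,(400,320),interpolation=2),cv2.resize(b,(378,320),interpolation=2)]))
E
```

```text
time: 14.77
tool_pos: [584.7, -85.3, 120.8]
tcp_rot: [-3.141, 0.262, -3.058]
contact_force: [-0.8, 0.7, -0.0]
grip_width: 0.6
finger_force: 0.2
[584.7 -85.3 120.8] [-0.8  0.7 -0. ] [-0.02  0.25 -0.03]
```

View pics/c6.png

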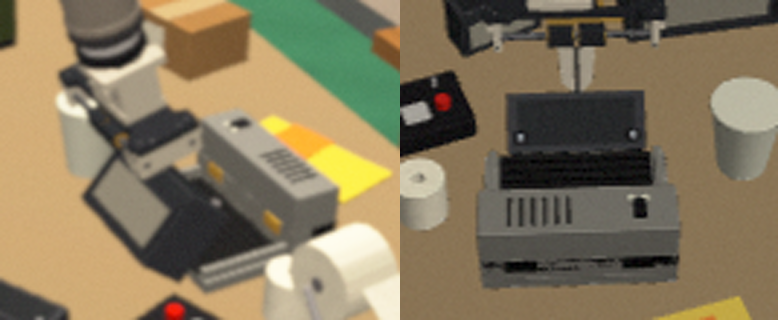

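The crops show the battery tipping squarely over the edge at about 40°, both tabs level. That was my tenth picture, so from here I rely on the forces and on measurements in code.

```bash
python3 -m pendant '[[[0.06,0.005,0],[0,0,0],-1],[[0.06,0.005,0],[0,0,0],-1],[[0.06,0.005,0],[0,0,0],-1],[[0.06,0.005,0],[0,0,0],-1],[[0.06,0.005,0],[0,0,0],-1],[[0.06,0.005,-0.01],[0,0,0],-1],[[0.06,0.005,-0.01],[0,0,0],-1],[[0.06,0.005,-0.01],[0,0,0],-1],[[0.06,0.005,-0.01],[0,0,0],-1],[[0,0,0],[0,0,0],-1]]'
python3 - <<'E'
from h import *
bot.capture("side"); o=bot.get_obs(); print(np.round(o["contact_force"],1),np.round(o["moment"],2))
E
python3 -m pendant '[[[0.06,0.005,-0.01],[0,0,0],-1],[[0.06,0.005,-0.01],[0,0,0],-1],[[0.06,0.005,-0.01],[0,0,0],-1],[[0.06,0.005,-0.01],[0,0,0],-1],[[0.06,0.005,-0.01],[0,0,0],-1],[[0.06,0.005,-0.02],[0,0,0],-1],[[0.06,0.005,-0.02],[0,0,0],-1],[[0.06,0.005,-0.02],[0,0,0],-1],[[0,0,0],[0,0,0],-1],[[0,0,0],[0,0,0],-1]]'
python3 - <<'E'
from h import *
for n in ("side","scene"): cv2.imwrite(f"pics/{n}7.png",bot.capture(n))
E
```

```text
time: 15.7
tool_pos: [600.8, -84.0, 119.5]
tcp_rot: [-3.142, 0.262, -3.058]
contact_force: [0.0, 0.2, -0.7]
grip_width: 0.3
finger_force: 0.0
[-0.1 -0.2  0.1] [ 0.04  0.14 -0.01]
time: 16.58
tool_pos: [615.0, -82.8, 116.3]
tcp_rot: [-3.141, 0.262, -3.058]
contact_force: [-0.9, -0.3, 1.5]
grip_width: 0.4
finger_force: 0.5
```

```bash
cat > lab.py <<'E'
from fit import *
from scipy.spatial.transform import Rotation as Ro
Rd=Ro.from_euler("z",4.8,degrees=True).as_matrix(); Od=np.array([609.4,-85.7,0])
def rayplane(n,uv,P0,N):
    a,b=onz(n,uv,0),onz(n,uv,100); d=b-a; return a+d*((P0-a)@N)/(d@N)
def quad(im,box):
    x0,x1,y0,y1=box; c=im[y0:y1,x0:x1].astype(int); 
    m=((abs(c-REF).max(2)<28)&(np.ptp(c,axis=2)<35)).astype(np.uint8)
    m=cv2.morphologyEx(m,cv2.MORPH_OPEN,np.ones((3,3),np.uint8))
    k,l,s,ce=cv2.connectedComponentsWithStats(m); out=[]
    for i in np.argsort(-s[1:,4])[:3]+1:
        h_=cv2.convexHull(np.argwhere(l==i)[:,::-1].astype(np.int32)); a=cv2.approxPolyDP(h_,3,True)[:,0]+[x0,y0]
        out.append((int(s[i,4]),(ce[i]+[x0,y0]).round(1).tolist(),a.tolist()))
    return out
im0=cv2.imread("pics/side0.png"); REF=im0[240:244,275:280].reshape(-1,3).mean(0)
if __name__=="__main__":
    print(REF); 
    p,_=fit(B,[525,-90,.17]); R=Ro.from_euler("z",p[2]).as_matrix(); P=np.array([p[0],p[1],0])
    q=quad(im0,(255,300,210,265)); print(q)
    for uv in q[0][2]: print(uv,(R.T@(rayplane("side",uv,P+R@[-32.5,0,0],R[:,0])-P)).round(1))
    print(quad(cv2.imread("pics/side7.png"),(260,345,180,265)))
E
python3 lab.py
```

```text
[ 94.8  111.1  119.65]
[(287, [276.1, 241.3], [[286, 255], [267, 239], [266, 227], [286, 244]]), (6, [298.5, 221.0], [[299, 222]])]
[286, 255] [-32.5 -55.3  20.4]
[267, 239] [-32.5  55.6   9.5]
[266, 227] [-32.5  60.   51.5]
[286, 244] [-32.5 -55.1  59.4]
[(263, [338.1, 215.9], [[344, 230], [332, 221], [329, 207], [334, 204], [344, 211]]), (113, [333.1, 253.5], [[344, 251], [330, 258], [324, 256], [335, 249]]), (36, [308.4, 209.2], [[310, 213], [306, 206], [311, 207]])]
```

```bash
cat > th.py <<'E'
from lab import *
import sys
def pts(th,c,L):
    w=np.array([np.sin(th),0,np.cos(th)]); v=np.array([-np.cos(th),0,np.sin(th)]); F=np.array([0,0,18])-c*w
    return [Od+Rd@(F+(32.5-x)*v+z*w+np.array([0,y,0])) for x,y,z in L]
face=[(-32.5,s*75.5,z) for s,z in ((-1,0),(1,0),(1,94),(-1,94))]; lab=[(-32.5,s*61,z) for s,z in ((-1,11),(1,11),(1,57),(-1,57))]
def run(tag,y0=0):
    ims={n:cv2.cvtColor(cv2.imread(f"pics/{n}{tag}.png"),cv2.COLOR_BGR2GRAY).astype(float) for n in ("side","scene")}
    big={n:cv2.resize(i,None,fx=3,fy=3,interpolation=2) for n,i in ims.items()}; res=[]
    for td in range(30,92,3):
        for c in range(-25,50,4):
            sc=[]
            for n in big:
                M=[cv2.fillPoly(np.zeros(big[n].shape,np.uint8),[np.round(proj(n,pts(np.radians(td),c,L))*3+1).astype(np.int32)],1) for L in (face,lab)]
                a=big[n][cv2.erode(M[1],np.ones((3,3)))>0]; b=big[n][(M[0]-cv2.dilate(M[1],np.ones((3,3))))==1]
                sc.append(0 if len(a)<60 or len(b)<60 else (a.mean()-b.mean())/(a.std()+b.std()+5))
            res.append((round(sum(sc),2),td,c,np.round(sc,2).tolist()))
    print(*sorted(res,key=lambda r:-r[0])[:6],sep="\n")
if __name__=="__main__": run(sys.argv[1])
E
python3 th.py 7
```

```text
(np.float64(2.93), 63, 35, [2.14, 0.8])
(np.float64(2.88), 60, 31, [2.08, 0.8])
(np.float64(2.77), 66, 39, [2.04, 0.73])
(np.float64(2.66), 57, 27, [1.97, 0.69])
(np.float64(2.63), 63, 31, [1.66, 0.97])
(np.float64(2.63), 66, 35, [1.74, 0.89])
```

The image fit gives a tilt of about 62° with the bottom corner still on the desk, which is the half-way lean described. A further forward-and-down push near the lid carries it over.

```bash
python3 -m pendant '[[[0.055,0.005,-0.02],[0,0,0],-1],[[0.055,0.005,-0.02],[0,0,0],-1],[[0.055,0.005,-0.02],[0,0,0],-1],[[0.055,0.005,-0.02],[0,0,0],-1],[[0.055,0.005,-0.02],[0,0,0],-1],[[0.055,0.005,-0.02],[0,0,0],-1],[[0.055,0.005,-0.03],[0,0,0],-1],[[0.055,0.005,-0.03],[0,0,0],-1],[[0,0,0],[0,0,0],-1],[[0,0,0],[0,0,0],-1]]'
python3 - <<'E'
from h import *
for n in ("side","scene"): cv2.imwrite(f"pics/{n}8.png",bot.capture(n))
E
python3 th.py 8
```

```text
time: 17.52
tool_pos: [627.9, -81.5, 110.6]
tcp_rot: [3.141, 0.261, -3.058]
contact_force: [0.5, 0.0, -0.2]
grip_width: 0.6
finger_force: 0.0
(np.float64(3.23), 90, 31, [1.86, 1.37])
(np.float64(3.08), 90, 27, [1.28, 1.8])
(np.float64(3.05), 87, 27, [1.67, 1.38])
(np.float64(2.99), 90, 35, [2.06, 0.93])
(np.float64(2.95), 84, 27, [1.9, 1.05])
(np.float64(2.94), 87, 31, [1.96, 0.98])
```

The battery now lies flat (90°) on the deck with its base about 31 mm short of the edge. I lift, go back behind its base, open the fingers wide and lower.

```bash
python3 -m pendant '[[[0,0,0.3],[0,0,0],-1],[[-0.77,-0.065,0.05],[0,0,0],-1],[[-0.77,-0.065,0],[0,0,0],0],[[-0.77,-0.065,0],[0,0,0],1],[[-0.77,-0.065,0],[0,0,0],1],[[0,0,-0.2],[0,0,0],1],[[0,0,-0.3],[0,0,0],1],[[0,0,-0.3],[0,0,0],1],[[0,0,-0.3],[0,0,0],1],[[0,0,0],[0,0,0],1]]'
python3 -m pendant '[[[0,0,-0.2],[0,0,0],1],[[0,0,-0.2],[0,0,0],1],[[0,0,-0.2],[0,0,0],1],[[0,0,-0.2],[0,0,0],1],[[0,0,-0.1],[0,0,0],1],[[0,0,0],[0,0,0],1],[[0,0,0],[0,0,0],1],[[0,0,0],[0,0,0],1],[[0,0,0],[0,0,0],1],[[0,0,0],[0,0,0],1]]'
python3 - <<'E'
from h import *
o=bot.get_obs(); print(np.round(o["contact_force"],1))
for n in ("side","scene"): cv2.imwrite(f"pics/{n}9.png",bot.capture(n))
E
python3 th.py 9
```

```text
time: 18.45
tool_pos: [535.2, -89.0, 86.0]
tcp_rot: [3.14, 0.258, -3.058]
contact_force: [0.1, 0.5, 0.2]
grip_width: 49.3
finger_force: 0.0
time: 19.28
tool_pos: [535.8, -89.5, 61.7]
tcp_rot: [-3.141, 0.262, -3.058]
contact_force: [1.5, 0.7, -0.8]
grip_width: 91.7
finger_force: 0.0
[ 1.5  0.7 -0.8]
(np.float64(4.78), 90, 27, [1.26, 3.52])
(np.float64(4.12), 87, 23, [1.0, 3.12])
(np.float64(3.76), 84, 19, [0.9, 2.86])
(np.float64(3.33), 87, 19, [0.79, 2.55])
(np.float64(3.31), 90, 23, [0.96, 2.35])
(np.float64(3.13), 87, 27, [1.17, 1.96])
```

```bash
python3 -m pendant '[[[0.1,0.008,0],[0,0,0],1],[[0.1,0.008,0],[0,0,0],1],[[0.1,0.008,0],[0,0,0],1],[[0.1,0.008,0],[0,0,0],1],[[0.1,0.008,0],[0,0,0],1],[[0.1,0.008,0],[0,0,0],1],[[0.08,0.007,0],[0,0,0],1],[[0.08,0.007,0],[0,0,0],1],[[0.08,0.007,0],[0,0,0],1],[[0.08,0.007,0],[0,0,0],1]]'
python3 -m pendant '[[[0.08,0.007,0],[0,0,0],1],[[0.08,0.007,0],[0,0,0],1],[[0.08,0.007,0],[0,0,0],1],[[0.08,0.007,0],[0,0,0],1],[[0.08,0.007,0],[0,0,0],1],[[0.08,0.007,0],[0,0,0],1],[[0.08,0.007,0],[0,0,0],1],[[0.08,0.007,0],[0,0,0],1],[[0.08,0.007,0],[0,0,0],1],[[0.08,0.007,0],[0,0,0],1]]'
python3 - <<'E'
from h import *
o=bot.get_obs(); print(np.round(o["contact_force"],1),np.round(o["moment"],2))
E
```

```text
time: 20.22
tool_pos: [562.4, -86.8, 61.0]
tcp_rot: [3.141, 0.259, -3.058]
contact_force: [-6.9, -0.8, 5.6]
grip_width: 91.9
finger_force: 3.6
time: 21.05
tool_pos: [585.9, -84.7, 61.0]
tcp_rot: [3.141, 0.258, -3.058]
contact_force: [-6.1, -0.4, 4.0]
grip_width: 91.5
finger_force: 3.3
[-6.1 -0.4  4. ] [-0.05  1.02 -0.01]
```

```bash
python3 -m pendant '[[[0.06,0.005,0],[0,0,0],1],[[0.06,0.005,0],[0,0,0],1],[[0.06,0.005,0],[0,0,0],1],[[0.06,0.005,0],[0,0,0],1],[[0.06,0.005,0],[0,0,0],1],[[0.06,0.005,0],[0,0,0],1],[[0.05,0.004,0],[0,0,0],1],[[0.05,0.004,0],[0,0,0],1],[[0.03,0.003,0],[0,0,0],1],[[0,0,0],[0,0,0],1]]'
python3 - <<'E'
from h import *
o=bot.get_obs(); print(np.round(o["contact_force"],1),np.round(o["moment"],2))
E
```

```text
time: 21.88
tool_pos: [600.8, -83.5, 61.0]
tcp_rot: [3.141, 0.259, -3.058]
contact_force: [-4.5, -0.3, 3.7]
grip_width: 91.8
finger_force: 2.7
[-4.5 -0.3  3.7] [-0.05  0.87  0.  ]
```

```bash
python3 -m pendant '[[[0.03,0.0025,0],[0,0,0],1],[[0.03,0.0025,0],[0,0,0],1],[[0.03,0.0025,0],[0,0,0],1],[[0.03,0.0025,0],[0,0,0],1],[[0.03,0.0025,0],[0,0,0],1],[[0.03,0.0025,0],[0,0,0],1],[[0.03,0.0025,0],[0,0,0],1],[[0.03,0.0025,0],[0,0,0],1],[[0,0,0],[0,0,0],1],[[0,0,0],[0,0,0],1]]'
python3 - <<'E'
from h import *
o=bot.get_obs(); print(np.round(o["contact_force"],1),np.round(o["moment"],2))
E
```

```text
time: 22.72
tool_pos: [606.4, -83.1, 60.8]
tcp_rot: [3.14, 0.256, -3.058]
contact_force: [-14.1, -2.5, 8.6]
grip_width: 91.8
finger_force: 6.5
[-14.1  -2.5   8.6] [-0.3   1.9  -0.01]
```

```bash
python3 -m pendant '[[[0.01,0.001,0.03],[0,0,0],1],[[0.015,0.0012,0.02],[0,0,0],1],[[0.015,0.0012,0.01],[0,0,0],1],[[0.015,0.0012,0.005],[0,0,0],1],[[0.015,0.0012,0.005],[0,0,0],1],[[0.015,0.0012,0.005],[0,0,0],1],[[0.015,0.0012,0],[0,0,0],1],[[0,0,0],[0,0,0],1],[[0,0,0],[0,0,0],1],[[0,0,0],[0,0,0],1]]'
python3 - <<'E'
from h import *
o=bot.get_obs(); print(np.round(o["contact_force"],1),np.round(o["moment"],2))
E
```

```text
time: 23.55
tool_pos: [609.2, -82.7, 61.6]
tcp_rot: [3.14, 0.254, -3.058]
contact_force: [-6.9, -3.3, -3.0]
grip_width: 91.9
finger_force: 3.7
[-6.9 -3.3 -3. ] [-0.49  1.52 -0.1 ]
```

```bash
python3 -m pendant '[[[0.02,-0.01,0],[0,0,0],1],[[0.02,0,0],[0,0,0],1],[[0.02,0.001,0],[0,0,0],1],[[0.02,0.001,0],[0,0,0],1],[[0.02,0.0015,0],[0,0,0],1],[[0.01,0.001,0],[0,0,0],1],[[0,0,0],[0,0,0],1],[[0,0,0],[0,0,0],1],[[0,0,0],[0,0,0],1],[[0,0,0],[0,0,0],1]]'
python3 - <<'E'
from h import *
o=bot.get_obs(); print(np.round(o["contact_force"],1),np.round(o["moment"],2))
E
```

```text
time: 24.38
tool_pos: [612.3, -82.7, 61.5]
tcp_rot: [3.139, 0.254, -3.058]
contact_force: [-6.9, -1.9, -2.0]
grip_width: 91.8
finger_force: 3.8
[-6.9 -1.9 -2. ] [-0.39  1.53  0.04]
```

```bash
python3 -m pendant '[[[0.01,0,0],[0,0,0],1],[[0.01,0.001,0],[0,0,0],1],[[0.01,0.001,0],[0,0,0],1],[[0.01,0.001,0],[0,0,0],1],[[0.01,0.001,0],[0,0,0],1],[[0,0,0],[0,0,0],1],[[0,0,0],[0,0,0],1],[[0,0,0],[0,0,0],1],[[0,0,0],[0,0,0],1],[[0,0,0],[0,0,0],1]]'
python3 - <<'E'
from h import *
o=bot.get_obs(); print(np.round(o["contact_force"],1),np.round(o["moment"],2))
E
```

```text
time: 25.22
tool_pos: [612.7, -82.7, 61.2]
tcp_rot: [3.139, 0.251, -3.058]
contact_force: [-13.0, -4.9, 0.7]
grip_width: 91.7
finger_force: 6.2
[-13.   -4.9   0.7] [-0.61  2.2   0.05]
```

Rigid stop felt at lead ≈ +17.5 mm against the expected 18. I back off, close the fingers and press centrally to make sure it sits flush.

```bash
python3 -m pendant '[[[-0.2,-0.017,0],[0,0,0],1],[[-0.1,-0.06,0],[0,0,0],0],[[0,0,0],[0,0,0],-1],[[0,0,0],[0,0,0],-1],[[0,0,0],[0,0,0],-1],[[0,0,0],[0,0,0],-1],[[0,0,0],[0,0,0],-1],[[0,0,0],[0,0,0],-1],[[0,0,0],[0,0,0],-1],[[0,0,0],[0,0,0],-1]]'
python3 -m pendant '[[[0.1,0.008,0],[0,0,0],-1],[[0.08,0.007,0],[0,0,0],-1],[[0.04,0.003,0],[0,0,0],-1],[[0.03,0.003,0],[0,0,0],-1],[[0.02,0.002,0],[0,0,0],-1],[[0.02,0.002,0.01],[0,0,0],-1],[[0.01,0.001,0.01],[0,0,0],-1],[[0,0,0],[0,0,0],-1],[[0,0,0],[0,0,0],-1],[[0,0,0],[0,0,0],-1]]'
python3 - <<'E'
from h import *
o=bot.get_obs(); print(np.round(o["contact_force"],1),np.round(o["moment"],2))
E
```

```text
time: 26.05
tool_pos: [608.0, -85.2, 63.6]
tcp_rot: [-3.142, 0.261, -3.058]
contact_force: [-0.1, 0.5, 0.9]
grip_width: 36.7
finger_force: 0.0
time: 26.88
tool_pos: [612.8, -83.5, 61.7]
tcp_rot: [3.138, 0.251, -3.058]
contact_force: [-12.1, -1.2, -0.1]
grip_width: 0.4
finger_force: 5.7
[-12.1  -1.2  -0.1] [-0.07  2.04  0.04]
```

```bash
python3 -m pendant '[[[0.01,0.001,0],[0,0,0],-1],[[0.01,0.001,0.005],[0,0,0],-1],[[0.01,0.001,0.005],[0,0,0],-1],[[0.01,0.001,0],[0,0,0],-1],[[0,0,0],[0,0,0],-1],[[0,0,0],[0,0,0],-1],[[0,0,0],[0,0,0],-1],[[0,0,0],[0,0,0],-1],[[0,0,0],[0,0,0],-1],[[0,0,0],[0,0,0],-1]]'
python3 - <<'E'
from h import *
o=bot.get_obs(); print(np.round(o["contact_force"],1),np.round(o["moment"],2))
E
```

```text
time: 27.72
tool_pos: [613.0, -83.5, 61.7]
tcp_rot: [3.138, 0.249, -3.058]
contact_force: [-15.8, -3.0, 1.5]
grip_width: 0.4
finger_force: 7.7
[-15.8  -3.    1.5] [-0.28  2.63 -0.01]
```

```bash
python3 -m pendant '[[[0.01,0,0],[0,0,0],-1],[[0.01,0,0],[0,0,0],-1],[[0.01,0.001,0],[0,0,0],-1],[[0,0,0],[0,0,0],-1],[[0,0,0],[0,0,0],-1],[[0,0,0],[0,0,0],-1],[[0,0,0],[0,0,0],-1],[[0,0,0],[0,0,0],-1],[[0,0,0],[0,0,0],-1],[[0,0,0],[0,0,0],-1]]'
python3 -m pendant '[[[-0.1,-0.008,0],[0,0,0],-1],[[-0.2,-0.017,0],[0,0,0],-1],[[-0.4,-0.034,0],[0,0,0],-1],[[-0.6,-0.05,0],[0,0,0],-1],[[0,0,0.4],[0,0,0],-1],[[0,0,0.8],[0,0,0],-1],[[0,0,0.9],[0,0,0],-1],[[0,0,0.9],[0,0,0],-1],[[0,0,0.9],[0,0,0],-1],[[0,0,0],[0,0,0],-1]]'
python3 - <<'E'
from h import *
o=bot.get_obs(); print(np.round(o["contact_force"],1))
for n in ("side","scene","wrist"): cv2.imwrite(f"pics/{n}10.png",bot.capture(n))
E
sed -i 's/range(-25,50,4)/range(-30,-6,2)/; s/range(30,92,3)/range(84,94,3)/' th.py; python3 th.py 10
```

```text
time: 28.55
tool_pos: [613.2, -83.4, 61.7]
tcp_rot: [3.137, 0.248, -3.058]
contact_force: [-18.2, -2.9, 5.4]
grip_width: 0.5
finger_force: 9.7
time: 29.38
tool_pos: [583.3, -88.6, 188.0]
tcp_rot: [-3.137, 0.272, -3.057]
contact_force: [0.6, 0.9, 0.3]
grip_width: 0.5
finger_force: 0.0
[0.6 0.9 0.3]
(np.float64(4.93), 93, -18, [3.13, 1.8])
(np.float64(4.53), 93, -16, [2.95, 1.57])
(np.float64(4.11), 93, -20, [2.51, 1.6])
(np.float64(4.06), 90, -20, [2.64, 1.43])
(np.float64(3.77), 93, -14, [2.61, 1.16])
(np.float64(3.75), 90, -18, [2.69, 1.06])
```

The image fit puts the base 18 mm past the edge, which means the lid is flush, and the tool is clear. I hand in.

```bash
python3 -c "
from plant import bot
print(bot.close_job())"
```

```text
the job is handed in; nothing more can be done
None
```

The battery was slid square to the dock edge, tipped onto the deck and pushed in until its lid met the head (by force and image fit), then released and handed in at about 29 s; readings on the battery peaked near 19 N, but the gripper body nudged the large look-alike block a few mm at about 5 N early on, and I left it there.

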